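Drag a stuck specimen carrier out of the loader's slot with the hooked pick

ROBOT

A 7-joint arm with a two-finger parallel gripper is mounted at the origin on the work surface; the furniture and walls round the work are solid. World frame = base frame: x ahead of the robot, y to its left, z up, the work surface at z = 0. Lengths are in m, angles in rad, forces in N, time in s.
With the tool pointing down it reaches from about 0.4 to 0.875 m from the base axis. Payload 4.4 kg.
Tool frame: the origin (TCP) lies midway between the tips of the shut fingers; the grasp point (between the pads) lies 19 mm behind it; z points along the fingers, y is the line along which they close (so a half turn about z gives the same grasp; the last joint's range is limited). The gripper opens to 85 mm and grips with 20 to 120 N. Pads are 22 mm wide; open, the fingers measure 114 mm over their backs; the gripper's body (76 mm by 85 mm) begins 54 mm behind the grasp point. The pads swing forward as they close: fully open they stand 13 mm farther back than shut.
Start: joints at [-1.173, 0.628, 0.038, 1.517, -0.027, 0.996, -0.02], TCP at [0.291, 0.581, 0.231] pointing down, gripper open.
Joint ranges: [-3.06, 3.06], [-0.37, 2.12], [-1.25, 1.32], [0.18, 2.47], [-1.1, 4.24], [0.23, 1.98], [-2.94, 2.94]. Speed limits (rad/s): [2.57, 2.57, 3.14, 3.14, 3.14, 3.14, 3.14].

INTERFACE

Orientations are given as a unit quaternion [w, x, y, z].
In Python, from station import arm gives the robot as it stands.
- The arm moves only by the tool play_rows, never from a script. Its argument "steps" is a list of rows, each a list of 3 entries, a list of its own where there are three numbers: the turn, a rotation vector about the tool's x, y, z in units of 6 degrees (1.0 is 6 degrees), then the shift along the tool's x, y, z in units of 0.04 m (1.0 is 0.04 m), then the opening, from 0 (shut) to 1 (fully open). A call has 1 to 10 rows; each row shifts and turns the commanded pose from where the row before left it, along the tool's axes as they then stand; what a row does not reach is not made up. A row lasts 1/10 s, in which the tool goes at most 50 mm and 8.59 degrees, less where a joint would pass 70% of its speed; a pose out of reach is approached as far as the arm can. A call with a number of a shift or a turn outside -1 to 1 is refused whole. A call with a gripper value outside its range is refused whole. The fingers move at their own pace and stop on an object; "force" is the grip in N (left out, the last holds). Time passes only in rows, so rows that do not move let the fingers close. It gives the time, the measured TCP pose, the force, the opening and the grip force at its end, in the units of the state.
- arm.observe(): the state, without advancing time (a new reading comes with each control period).
- arm.read_camera(name): name is "scene" or "side" or "wrist"; returns (picture, depth): 480x640x3 uint8, red, green, blue; 480x640 float32, m along the optical axis (not along the pixel's ray), 0 where there is no reading.
- arm.calibration(name): a dict with "mtx" (3x3 intrinsics, pixels), "xyz" and "orientation" of the camera in the world. Camera axes: x right, y down, z forward; pixel columns grow to the right and rows downward; lengths in m; the calibration is good to about 2 mm. A picture is of the moment at which its call begins: read the wrist's pose just before it. calibration takes no time and is no camera call; for the wrist camera it gives the pose at the moment of the call.
- arm.job_done(): hands the job in; it is judged then, once.
The state is a dict: "t": time; "joints": joint angles; "joint_velocities": joint speeds; "effort": joint torques, N m; "eef_pos": TCP position; "ee_rot": TCP orientation; "force": force on the tool from outside, world axes, zero at the start; "moment": the same for the moment, N m; "finger_gap": finger opening in m; "finger_force": force on a finger pad.
Only numpy, scipy, OpenCV 4.12 (cv2) and the standard library are available. Lean on these libraries where they do the work, as an engineer would, in place of code of your own. Each camera call takes 0.05 s, during which the arm holds its last target. There are 200 camera calls.

TASK

A steel carrier is stuck deep in the covered slot of the loader block: take the hooked pick from its stand, reach its toe under the bar at the carrier's rear and drag the carrier out onto the open landing until it presses lightly on the stop screw's tip. Touch the carrier with the pick only, and force neither pick nor carrier against the block or its stop. Leave the carrier there, hang the pick back in its stand and do not disturb the timer, dish and beaker.

Things in the scene. Friction and masses are not known exactly. Their poses are not given: they have to be found in the camera images.
- loader: Fixed aluminium block, 276 x 92 mm, 30 mm high; origin on the worktop, on the slot's centre line. x runs along the slot: from the open landing (negative, towards the robot) to the closed rear; z up. Slot floor and landing are one flat face at z = 12 mm. The landing (x = -118 to -10 mm) has two guides 6 mm high, 23 mm apart, and no cover.
- slot_mouth (a point): Mouth of the covered slot, on its floor and centre line (loader x = -10 mm, z = 12 mm); loader's axes. The slot is 23 mm wide and 12 mm high inside. Covers 6 mm thick (top at loader z = 30 mm) overhang it from both sides and leave open only a slit 9 mm wide along the centre line, from the mouth to the closed rear.
- slot_end (a point): Closed rear end of slot and slit, on the floor and centre line (loader x = 114 mm, z = 12 mm). In the +y wall, from loader x = 4 to 84 mm, a plastic spring keeper presses the carrier on the -y wall with about 3.5 N: dragging takes some 2 to 9 N until the carrier is clear of it, then about 1 N. Behind the carrier it springs out to y = 5.5 mm.
- stop_post: Fixed post at the landing's far end, 40 mm wide, 16 mm high. Origin: lower middle of its face towards the slot (loader x = -126 mm), on the landing. A 9 mm thick stop screw points from it along loader +x, 7 mm above the landing, its tip 6 to 36 mm out of the face: set differently each time, not measured, to be found by feel. It does not yield; press it with 2 to 8 N.
- carrier: Loose steel carrier, 50 mm (x) x 20 mm (y) x 11.5 mm high, about 80 g, stuck in the slot, axes along the loader's; its front (-x) towards the landing. Origin at the centre of its underside; at the start 28 to 56 mm along loader x and 1.5 mm to -y of the centre line.
- carrier_center (a point): The carrier's centre, 5.75 mm up. It is solid from x = -25 to +5 mm; behind, two 3 mm side arms carry a cross bar at the rear, x = +21 to +25 mm, its underside 8 mm and its top 11.5 mm above the slot floor. Between solid part and bar is an open window 16 x 14 mm.
- pick: Loose hooked pick, 80 g, 86 mm tall, upright in its stand. Origin at its bottom on the handle's centre line, z up. Flat toe at the bottom, 5 mm wide, 4 mm thick, from x = -8 (free end) to +8 mm. A 5 mm round shaft rises from it at x = +5.5 mm, so the toe reaches 11 mm ahead (-x) of the shaft. Plug 18 x 14 mm from z = 26 mm, flange 30 x 26 mm at z = 40 to 44 mm.
- pick_handle (a point): Centre of the pick's handle (18 mm along x, 16 mm along y, 42 mm high, flat sides), 65 mm above the pick's bottom: grasp here. The pull goes along the pick's x, so fingers that close along x hold it best.
- pick_toe (a point): Free end of the pick's toe, half-way up its 4 mm thickness; the pick's axes.
- stand: Fixed grey plastic stand, 56 x 52 mm, 50 mm high, origin at the centre of its underside. Pocket in its top: 22 mm (x) by 18 mm (y), 44 mm deep, 2 mm chamfer. The pick hangs in it by its flange, which lies on the stand's top; the pick's bottom is then 10 mm above the worktop and its axes are along the stand's.
- timer: Bystander: white bench timer, 59 x 65 x 22 mm, origin at its underside.
- dish: Bystander: shallow white porcelain dish, 95 mm across, 11 mm high, origin at its underside.
- beaker: Bystander: glass beaker, 73 mm across, 92 mm high, origin at its underside.
There are look-alikes about, which are no part of the job. Leave any red look-alike of the pick alone. There is more than one size of the stand; the job needs the smaller.

How it is judged:
By the outcome, as a careful person would: the job done as asked, in the order asked, and still so for the second after the job is handed in, with the robot touching nothing.
It also fails if it takes over 61 s, if anything falls off the work surface, if the arm or the gripper's body presses on something with over 40 N, if the wrist force passes 120 N, or if a joint passes its speed limit or range.

## Working session

There is one attempt and no reset: what is moved stays moved. The work goes in short steps, Python scripts to look and compute and a tool call to move; the robot and the scene stay as the last step left them, time stands still between calls to the robot, and variables do not carry over. Pictures are saved under pics/ and viewed, at most 10 in all, crops included, and the job is handed in when it is done.

Besides the shell and the picture viewer there is one more tool, called after "Emit:" by a JSON object that holds its "api" and its "payload". play_rows: Moves the arm, as the interface text tells. Its arguments: {"type":"object","properties":{"steps":{"type":"array"},"force":{"type":"number"}},"required":["steps"]}

```bash
mkdir -p pics; ls
python3 - <<'E'
from station import arm
import cv2,numpy as np
s=arm.observe();print({k:np.round(v,3) for k,v in s.items()})
for n in("scene","side"):
    p,d=arm.read_camera(n);c=arm.calibration(n);print(n,np.round(c["mtx"],1).tolist(),np.round(c["xyz"],3),np.round(c["orientation"],4))
    cv2.imwrite(f"pics/{n}0.png",p[:,:,::-1]);np.savez(f"{n}0.npz",p=p,d=d)
E
```

```text
pics
{'t': np.float64(0.0), 'joints': array([-1.173,  0.629,  0.038,  1.518, -0.027,  0.996, -0.02 ]), 'joint_velocities': array([ 0.   ,  0.001, -0.001, -0.   ,  0.   ,  0.001, -0.001]), 'effort': array([-0.0000e+00, -5.6341e+01,  1.2260e+00, -1.9345e+01,  1.1000e-02,
        1.1000e-02, -0.0000e+00]), 'eef_pos': array([0.29 , 0.581, 0.23 ]), 'ee_rot': array([-0.   ,  0.23 ,  0.973, -0.001]), 'force': array([ 0.66 ,  0.415, -0.598]), 'moment': array([ 0.032,  0.03 , -0.043]), 'finger_force': np.float64(0.0), 'finger_gap': np.float64(0.085)}
scene [[615.5, 0.0, 309.7], [0.0, 615.5, 234.3], [0.0, 0.0, 1.0]] [1.279 0.246 1.525] [-0.1447  0.5764  0.7796 -0.1975]
side [[571.0, 0.0, 325.3], [0.0, 571.0, 240.8], [0.0, 0.0, 1.0]] [ 0.598 -0.957  0.862] [-0.4307  0.9018  0.0342 -0.0134]
```

View pics/scene0.png

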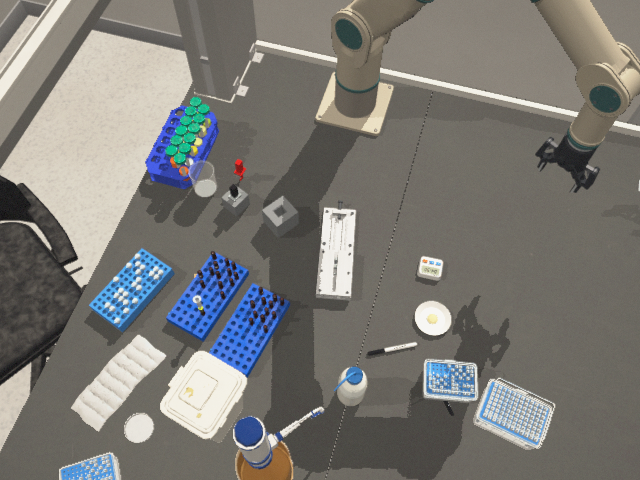

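View pics/side0.png

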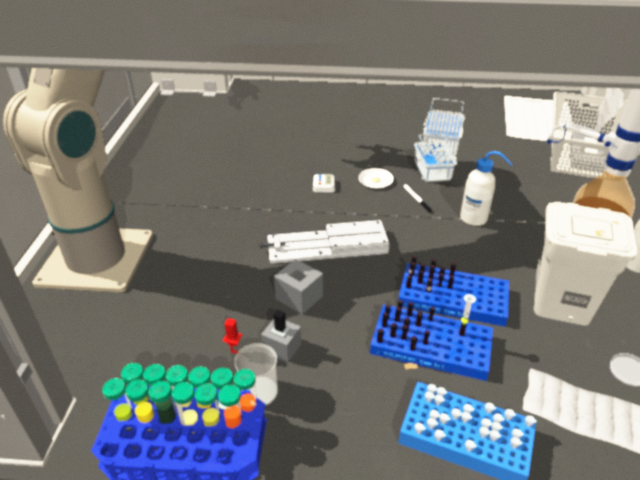

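The scene view shows the loader at about (337,253), the pick with its black handle in the small stand at (235,195), and the red look-alike at (239,170). The beaker is at (203,178), the big stand at (280,215), the timer at (430,268) and the dish at (433,319). The side view agrees.

```bash
cat > h.py <<'E'
import numpy as np,cv2
from scipy.spatial.transform import Rotation as R
def rot(q): return R.from_quat([q[1],q[2],q[3],q[0]]).as_matrix()
def cloud(d,c):
    K=c["mtx"];v,u=np.mgrid[:480,:640]
    P=np.dstack([(u-K[0][2])/K[0][0]*d,(v-K[1][2])/K[1][1]*d,d])
    return P@rot(c["orientation"]).T+np.array(c["xyz"])
def ray(uv,z,c):
    K=c["mtx"];uv=np.atleast_2d(np.float64(uv))
    r=np.c_[(uv[:,0]-K[0][2])/K[0][0],(uv[:,1]-K[1][2])/K[1][1],np.ones(len(uv))]@rot(c["orientation"]).T
    o=np.array(c["xyz"]);return o+r*((z-o[2])/r[:,2])[:,None]
def rect(P): # xy points -> centre,size,angle deg
    return cv2.minAreaRect(np.float32(P[:,:2]*1000))
E
python3 - <<'E'
from h import *
from station import arm
for n,box in(("scene",dict(loader=(310,200,365,305),stand=(218,178,252,215),big=(260,195,302,238))),("side",dict(loader=(260,215,395,265),stand=(258,305,305,360),big=(270,258,328,312)))):
    f=np.load(n+"0.npz");c=arm.calibration(n);W=cloud(f["d"],c)
    for k,(a,b,e,g) in box.items():
        w=W[b:g,a:e].reshape(-1,3);p=f["p"][b:g,a:e].reshape(-1,3).astype(int)
        zr={"loader":(.022,.036),"stand":(.043,.057),"big":(.04,.08)}[k]
        m=(w[:,2]>zr[0])&(w[:,2]<zr[1])
        print(n,k,m.sum(),np.round(rect(w[m])[0],1),np.round(rect(w[m])[1],1),round(rect(w[m])[2],1),"zmed",np.median(w[m,2]).round(4))
        if k=="stand":
            m=(w[:,2]>.075)&(w[:,2]<.11)&(p.max(1)<70);print(" handle",m.sum(),w[m].mean(0).round(4),w[m,2].max())
for n,(u,v) in {"timer":(430,268),"dish":(433,319),"beaker":(204,187)}.items(): print(n,ray((u,v),.01,arm.calibration("scene")).round(3))
E
```

```text
scene loader 1523 [521.   86.9] [296.7  92.1] 11.9 zmed 0.0292
scene stand 252 [ 463.5 -229.1] [57.1 58.8] 66.6 zmed 0.0503
 handle 55 [ 0.4658 -0.2276  0.0912] 0.1047212223728553
scene big 708 [481.6 -87.3] [74.9 79.6] 57.7 zmed 0.0643
side loader 1596 [521.7  84.9] [297.1 100.1] 12.7 zmed 0.03
side stand 576 [ 454.  -254.3] [108.4  58.1] 67.0 zmed 0.0505
 handle 148 [ 0.4641 -0.2334  0.0896] 0.09980257378622981
side big 1244 [481.9 -88.4] [74.4 80. ] 56.3 zmed 0.0648
timer [[0.502 0.346 0.01 ]]
dish [[0.644 0.384 0.01 ]]
beaker [[ 0.438 -0.338  0.01 ]]
```

Emit:
{"api": "play_rows", "payload": {"steps": [[[0,0,0],[-0.94,-0.78,-0.12],1],[[0,0,0],[-0.94,-0.78,-0.12],1],[[0,0,0],[-0.94,-0.78,-0.12],1],[[0,0,0],[-0.94,-0.78,-0.12],1],[[0,0,0],[-0.94,-0.78,-0.12],1],[[0,0,0],[-0.94,-0.78,-0.12],1],[[0,0,0],[-0.94,-0.78,-0.12],1],[[0,0,0],[-0.94,-0.78,-0.12],1],[[0,0,0],[-0.94,-0.78,-0.12],1],[[0,0,0],[-0.94,-0.78,-0.12],1]]}}

```text
t: 1.1
eef_pos: [0.4877, 0.1322, 0.2794]
ee_rot: [-0.0, 0.23, 0.973, -0.0]
force: [1.3, 1.0, -0.8]
finger_gap: 0.0855
finger_force: 0.0
```

Run:
```python
from h import *
from station import arm
c=arm.calibration("wrist");p,d=arm.read_camera("wrist")
s=arm.observe();print(s["eef_pos"],c["xyz"],c["orientation"],c["mtx"])
np.savez("w1.npz",p=p,d=d,xyz=c["xyz"],orientation=c["orientation"],mtx=c["mtx"])
cv2.imwrite("pics/w1.png",p[:,:,::-1])
```

```text
[0.49190954 0.1218744  0.28032629] [0.41573213 0.16780123 0.42242533] [0.13374801 0.83965718 0.51979067 0.08309601] [[349.1594295    0.         316.04188467]
 [  0.         349.1594295  237.41192398]
 [  0.           0.           1.        ]]
```

View pics/w1.png

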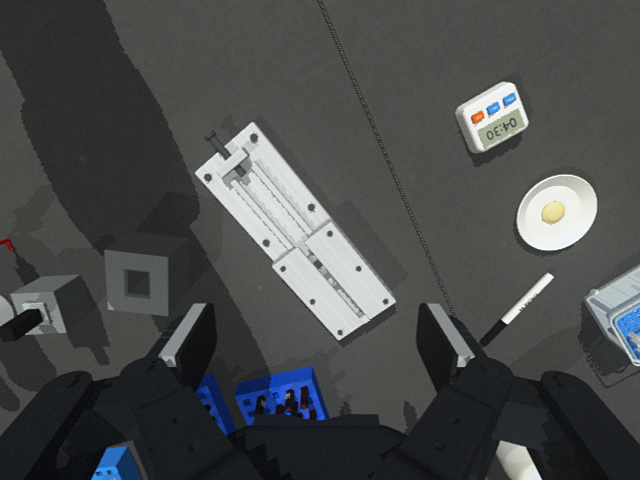

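Run:
```python
from h import *
f=np.load("w1.npz");W=cloud(f["d"],f);p=f["p"].astype(int)
g=cv2.cvtColor(f["p"],cv2.COLOR_RGB2GRAY)
w=W[110:350,185:405].reshape(-1,3)
m=(w[:,2]>.026)&(w[:,2]<.033)&(g[110:350,185:405].ravel()>120)
r=rect(w[m]);print("cover",m.sum(),r,np.median(w[m,2]))
C=ray([(331,220),(274,265),(397,300),(341,340)],.03,f)[:,:2];print("cover corners",C.round(4).tolist())
L=ray([(253,122),(196,172)],.012,f)[:,:2];print("front corners z12",L.round(4).tolist())
a=C[2:].mean(0)-C[:2].mean(0);print("axis",np.degrees(np.arctan2(a[1],a[0])),np.linalg.norm(a),np.linalg.norm(C[2]-C[3]))
F=L.mean(0);a=C[2:].mean(0)-F;print("axis full",np.degrees(np.arctan2(a[1],a[0])),np.linalg.norm(a),"mid",(C[2:].mean(0)+F)/2)
big=cv2.resize(f["p"][110:350,185:405],(733,800) if 0 else (550,600),interpolation=cv2.INTER_CUBIC)
cv2.imwrite("pics/w1c.png",big[:,:,::-1])
w=W[270:340,5:90].reshape(-1,3);m=(w[:,2]>.045)&(w[:,2]<.056);print("stand",m.sum(),rect(w[m]))
```

```text
cover 6990 ((533.2605590820312, 90.96383666992188), (261.5524597167969, 92.62236785888672), 12.221854209899902) 0.03043941420219126
cover corners [[0.5194, 0.1358], [0.5395, 0.0493], [0.6502, 0.1649], [0.6717, 0.077]]
front corners z12 [[0.3834, 0.1056], [0.4019, 0.0187]]
axis 12.173201830122613 0.13449523234598304 0.09049402697570776
axis full 12.363738318255567 0.27471620004668085 mid [0.52678942 0.09152856]
stand 1590 ((461.9064636230469, -228.0472412109375), (53.80180358886719, 57.13300323486328), 67.11198425292969)
```

Emit:
{"api": "play_rows", "payload": {"steps": [[[0,0,0],[-0.55,-1,0],1],[[0,0,0],[-0.55,-1,0],1],[[0,0,0],[-0.55,-1,0],1],[[0,0,0],[-0.3,-1,0],1],[[0,0,0],[-0.3,-1,0],1],[[0,0,0],[-0.3,-1,0],1],[[0,0,0],[-0.2,-1,0],1],[[0,0,0],[0,-0.9,0],1],[[0,0,0],[0,0,0],1]]}}

```text
t: 2.05
eef_pos: [0.4415, -0.2029, 0.2792]
ee_rot: [-0.001, 0.234, 0.972, -0.001]
force: [0.6, -0.1, -0.3]
finger_gap: 0.0854
finger_force: 0.0
```

```bash
cat > look.py <<'E'
import sys
from h import *
from station import arm
def look(tag,crop=None,scale=1):
    c=arm.calibration("wrist");p,d=arm.read_camera("wrist")
    np.savez(tag+".npz",p=p,d=d,xyz=c["xyz"],orientation=c["orientation"],mtx=c["mtx"])
    q=p if crop is None else p[crop[1]:crop[3],crop[0]:crop[2]]
    cv2.imwrite(f"pics/{tag}.png",cv2.resize(q,None,fx=scale,fy=scale,interpolation=cv2.INTER_CUBIC)[:,:,::-1])
    return np.load(tag+".npz")
E
python3 - <<'E'
from look import *
f=look("w2");W=cloud(f["d"],f);g=f["p"].max(2)
m=(W[:,:,2]>.046)&(W[:,:,2]<.0545)&(np.hypot(W[:,:,0]-.464,W[:,:,1]+.23)<.045)
v,u=np.nonzero(m);print("px",u.min(),u.max(),v.min(),v.max(),rect(W[m]))
h=(W[:,:,2]>.088)&(W[:,:,2]<.102)&(np.hypot(W[:,:,0]-.464,W[:,:,1]+.23)<.03)
print(h.sum(),rect(W[h]),np.median(W[h][:,2]))
fl=(W[:,:,2]>.0525)&(W[:,:,2]<.058)&(np.hypot(W[:,:,0]-.464,W[:,:,1]+.23)<.03)
print(fl.sum(),rect(W[fl]))
E
```

```text
px 279 329 201 252 ((461.3931884765625, -228.60935974121094), (52.04691696166992, 56.46760177612305), 67.0368423461914)
310 ((460.16119384765625, -228.41793823242188), (16.30066680908203, 18.0037784576416), 68.64002990722656) 0.09622509923617883
283 ((467.9924011230469, -224.9990997314453), (38.765296936035156, 41.43162536621094), 66.22895812988281)
```

View pics/w2.png

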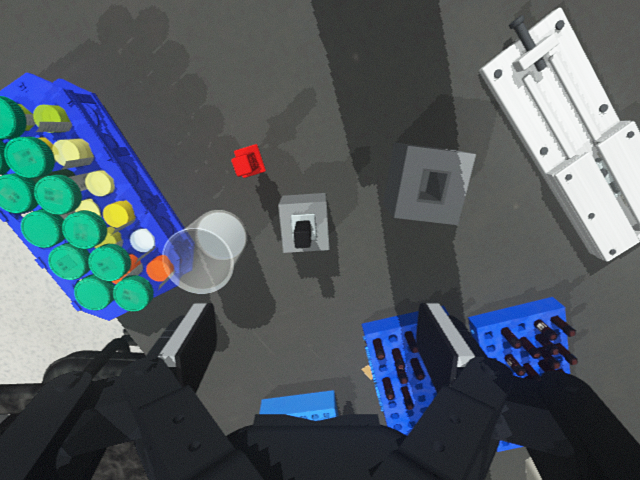

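View pics/w1c.png

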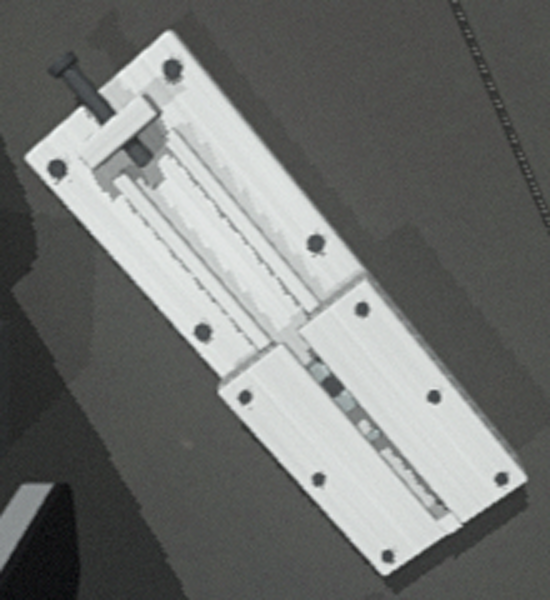

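Run:
```python
from look import *
from station import arm
s=arm.observe();print(np.round(s["joints"],2),s["eef_pos"],s["t"])
f2=np.load("w2.npz");W=cloud(f2["d"],f2);P=f2["p"].astype(int)
m=(P[:,:,0]>130)&(P[:,:,1]<60)&(P[:,:,2]<60)&(np.mgrid[:480,:640][1]>228)&(np.mgrid[:480,:640][1]<270)
w=W[m];print("red",m.sum(),w.min(0),w.max(0),rect(w[w[:,2]>w[:,2].max()-.01]))
f=np.load("w1.npz");a=np.radians(12.25);o=np.array([.5268,.0915]);ex=np.array([np.cos(a),np.sin(a)]);ey=np.array([-ex[1],ex[0]])
K=f["mtx"];Rm=rot(f["orientation"])
def proj(X): q=(X-f["xyz"])@Rm;return q[:,:2]/q[:,2:]*[K[0,0],K[1,1]]+K[:2,2]
g=cv2.cvtColor(f["p"],cv2.COLOR_RGB2GRAY)
for y in(-.002,0.,.002):
  xs=np.arange(-.02,.125,.003);X=np.c_[o+xs[:,None]*ex+y*ey,np.full(len(xs),.0235)]
  uv=np.float32(proj(X));v=cv2.remap(g,uv[:,0],uv[:,1],cv2.INTER_LINEAR).ravel();dd=cv2.remap(f["d"],uv[:,0],uv[:,1],cv2.INTER_NEAREST).ravel()
  wz=f["xyz"][2]+dd*((np.c_[(uv-K[:2,2])/[K[0,0],K[1,1]],np.ones(len(uv))])@Rm.T)[:,2]
  print(y,[(int(round(x*1e3)),int(b),int(round(z*1e3))) for x,b,z in zip(xs,v,wz)])
t=ray((244,174),.0185,f)[0,:2]-o;print("tip loader",t@ex,t@ey)
```

```text
[ 0.22  0.34  0.19  1.9  -0.08  0.91  1.56] [ 0.44296974 -0.19991797  0.27908197] 2.1
red 706 [ 0.35291037 -0.27924863 -0.00052884] [ 0.38760663 -0.16623048  0.42222669] ((370.04302978515625, -166.23046875), (0.0, 0.0), 0.0)
-0.002 [(-20, 220, 14), (-17, 220, 13), (-14, 219, 12), (-11, 218, 13), (-8, 221, 14), (-5, 218, 11), (-2, 218, 12), (1, 194, 13), (4, 197, 13), (7, 195, 13), (10, 196, 13), (13, 196, 13), (16, 167, 14), (19, 141, 12), (22, 116, 15), (25, 169, 24), (28, 178, 24), (31, 164, 26), (34, 76, 422), (37, 79, 25), (40, 79, 25), (43, 132, 24), (46, 169, 25), (49, 165, 23), (52, 159, 24), (55, 124, 12), (58, 127, 13), (61, 136, 13), (64, 167, 12), (67, 139, 11), (70, 168, 25), (73, 140, 25), (76, 124, 12), (79, 125, 12), (82, 148, 13), (85, 134, 13), (88, 138, 13), (91, 170, 12), (94, 142, 15), (97, 136, 12), (100, 174, 12), (103, 152, 13), (106, 130, 13), (109, 147, 13), (112, 139, 12), (115, 132, 12), (118, 169, 14), (121, 123, 13), (124, 129, 17)]
0.0 [(-20, 224, 13), (-17, 222, 13), (-14, 223, 12), (-11, 222, 13), (-8, 223, 12), (-5, 219, 12), (-2, 220, 13), (1, 197, 1
[... 728 characters left out ...]
210, 14), (1, 198, 13), (4, 179, 14), (7, 202, 30), (10, 193, 32), (13, 198, 31), (16, 199, 30), (19, 199, 31), (22, 197, 31), (25, 197, 31), (28, 196, 30), (31, 202, 30), (34, 197, 28), (37, 198, 29), (40, 196, 30), (43, 204, 30), (46, 195, 30), (49, 200, 30), (52, 198, 30), (55, 208, 31), (58, 201, 31), (61, 206, 30), (64, 205, 30), (67, 200, 30), (70, 206, 30), (73, 203, 30), (76, 208, 30), (79, 207, 30), (82, 208, 30), (85, 201, 29), (88, 208, 30), (91, 211, 31), (94, 203, 30), (97, 206, 31), (100, 205, 29), (103, 213, 32), (106, 204, 30), (109, 204, 30), (112, 208, 31), (115, 215, 30), (118, 205, 30), (121, 203, 31), (124, 204, 30)]
tip loader -0.10069466661789592 -0.0010041492394325508
```

Emit:
{"api": "play_rows", "payload": {"steps": [[[0,0,0.96],[0,0,0.2],0.45],[[0,0,0.96],[0,0,0.2],0.45],[[0,0,0.96],[0,0,0.2],0.45],[[0,0,0.96],[0,0,0.2],0.45],[[0,0,0.96],[0,0,0.2],0.45],[[0,0,0.96],[0,0,0.2],0.45],[[0,0,0.96],[0,0,0.2],0.45],[[0,0,0.96],[0,0,0.2],0.45],[[0,0,0.96],[0,0,0.2],0.45],[[0,0,0.96],[0,0,0.2],0.45]]}}

```text
t: 3.1
eef_pos: [0.4451, -0.1959, 0.1987]
ee_rot: [-0.0, 0.671, 0.742, 0.0]
force: [0.8, 1.0, 0.3]
finger_gap: 0.0384
finger_force: 0.0
```

Emit:
{"api": "play_rows", "payload": {"steps": [[[0,0,0.96],[0,0,0.2],0.45],[[0,0,0.96],[0,0,0.2],0.45],[[0,0,0.96],[0,0,0.2],0.45],[[0,0,0.96],[0,0,0.2],0.45],[[0,0,0.96],[0,0,0.2],0.45],[[0,0,0],[0,0,0],0.45],[[0,0,0],[0,0,0],0.45]]}}

```text
t: 3.8
eef_pos: [0.4449, -0.1966, 0.1591]
ee_rot: [-0.0, 0.833, 0.554, -0.0]
force: [-1.2, 0.1, 0.3]
finger_gap: 0.0385
finger_force: 0.0
```

```bash
cat >> look.py <<'E'
def go(xy=None,z=None,yaw=None):
    "remaining shift in tool units and turn units about tool z, to target"
    s=arm.observe();M=rot(s["ee_rot"]);p=np.array(s["eef_pos"]);t=p.copy()
    if xy is not None:t[:2]=xy
    if z is not None:t[2]=z
    y=np.degrees(np.arctan2(M[1,1],M[0,1]))
    print("t",round(float(s["t"]),2),"pos",p.round(4),"tooly yaw",y.round(2),"tilt",np.degrees(M[:2,2]).round(2),"shift units",((t-p)@M/.04).round(3),"turn z",None if yaw is None else round(-(yaw-y)/6,3),"F",np.round(s["force"],1),"gap",round(float(s["finger_gap"]),4),"j7",np.round(s["joints"],2))
E
python3 - <<'E'
from look import *
f=look("w3",(140,60,540,360),2);W=cloud(f["d"],f)
r=np.hypot(W[:,:,0]-.4612,W[:,:,1]+.2285)
h=(W[:,:,2]>.088)&(W[:,:,2]<.102)&(r<.02);print(h.sum(),rect(W[h]),W[h].mean(0))
m=(W[:,:,2]>.046)&(W[:,:,2]<.0525)&(r<.045);print(m.sum(),rect(W[m]))
go((.4612,-.2285),.06,-23)
P=f["p"].astype(int);m=(P[:,:,0]>120)&(P[:,:,1]<60)&(P[:,:,2]<60);print("red",np.median(W[m],0) if m.any() else 0)
E
```

```text
599 ((460.5126953125, -228.685546875), (16.110715866088867, 18.045677185058594), 68.0392074584961) [ 0.46014352 -0.22602763  0.0949486 ]
2980 ((461.7263488769531, -229.2371368408203), (52.71135330200195, 55.650787353515625), 67.39210510253906)
t 3.85 pos [ 0.4449 -0.197   0.1594] tooly yaw -22.78 tilt [0.01 0.02] shift units [-0.57   0.68   2.485] turn z 0.036 F [ 0.6  0.  -0.5] gap 0.0386 j7 [ 0.01  0.56  0.52  2.05 -0.45  0.65  0.43]
red [ 0.38441449 -0.25469378  0.04444174]
```

View pics/w3.png

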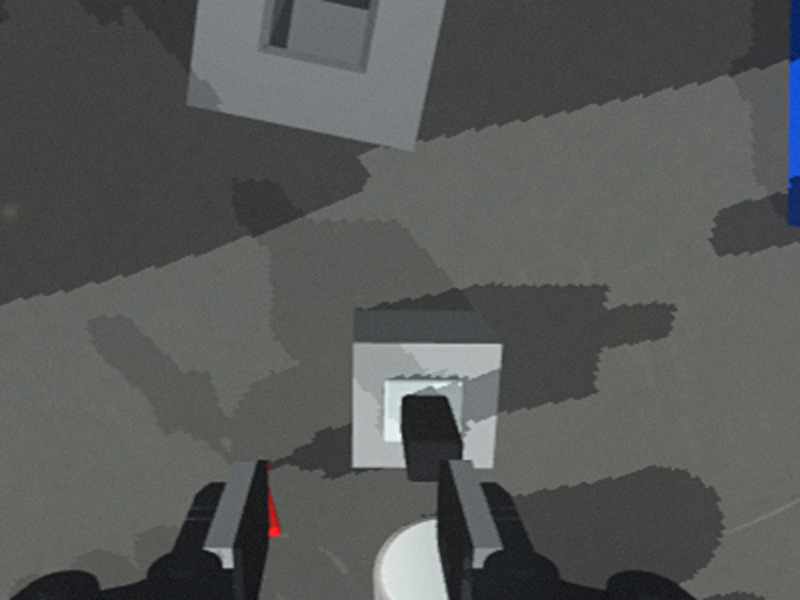

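Emit:
{"api": "play_rows", "payload": {"steps": [[[0,0,0.02],[-0.3,0.34,0],0.45],[[0,0,0],[-0.27,0.34,0.1],0.45],[[0,0,0],[0,0,0.5],0.45],[[0,0,0],[0,0,0.5],0.45],[[0,0,0],[0,0,0.5],0.45],[[0,0,0],[0,0,0.5],0.45],[[0,0,0],[0,0,0.38],0.45],[[0,0,0],[0,0,0],0.45],[[0,0,0],[0,0,0],0.45]]}}

```text
t: 4.75
eef_pos: [0.4609, -0.2294, 0.0606]
ee_rot: [0.0, 0.834, 0.552, 0.0]
force: [1.2, 1.1, -0.3]
finger_gap: 0.0385
finger_force: 0.0
```

```bash
python3 -c "
from look import *
go((.4608,-.2288),.06,-23)"
```

```text
t 4.75 pos [ 0.4609 -0.2294  0.0606] tooly yaw -23.05 tilt [0.03 0.01] shift units [ 0.013 -0.009  0.014] turn z -0.009 F [ 1.2  1.1 -0.3] gap 0.0385 j7 [ 0.17  0.74  0.37  2.04 -0.58  0.46  0.57]
```

Emit:
{"api": "play_rows", "payload": {"steps": [[[0,0,0],[0,0,0],0],[[0,0,0],[0,0,0],0],[[0,0,0],[0,0,0],0],[[0,0,0],[0,0,0],0],[[0,0,0],[0,0,0],0]], "force": 90}}

```text
t: 5.25
eef_pos: [0.4613, -0.2297, 0.0613]
ee_rot: [0.001, 0.834, 0.551, 0.001]
force: [-0.7, 0.8, 5.8]
finger_gap: 0.0168
finger_force: 87.8
```

Emit:
{"api": "play_rows", "payload": {"steps": [[[0,0,0],[0,0,-0.3],0],[[0,0,0],[0,0,-0.4],0],[[0,0,0],[0,0,-0.5],0],[[0,0,0],[0,0,-0.6],0],[[0,0,0],[0,0,-0.6],0],[[0,0,0],[0,0,0],0]]}}

```text
t: 5.85
eef_pos: [0.4623, -0.2305, 0.1595]
ee_rot: [0.003, 0.834, 0.551, 0.002]
force: [0.7, -0.2, -1.4]
finger_gap: 0.0166
finger_force: 87.8
```

Run:
```python
from look import *
go()
p,d=arm.read_camera("side");c=arm.calibration("side")
K=c["mtx"]
X=np.array([.461,-.229,.085]);q=(X-c["xyz"])@rot(c["orientation"]);u,v=(q[:2]/q[2]*[K[0][0],K[1][1]]+np.array(K)[:2,2]).astype(int);print(u,v)
q=p[v-60:v+60,u-60:u+60];a=cv2.resize(q,(480,480),interpolation=cv2.INTER_CUBIC)
cv2.imwrite("pics/s1.png",a[:,:,::-1])
```

```text
t 5.85 pos [ 0.4623 -0.2305  0.1595] tooly yaw -23.09 tilt [ 0.32 -0.15] shift units [0. 0. 0.] turn z None F [ 0.7 -0.2 -1.4] gap 0.0166 j7 [ 0.06  0.59  0.52  1.98 -0.46  0.68  0.47]
278 316
```

View pics/s1.png

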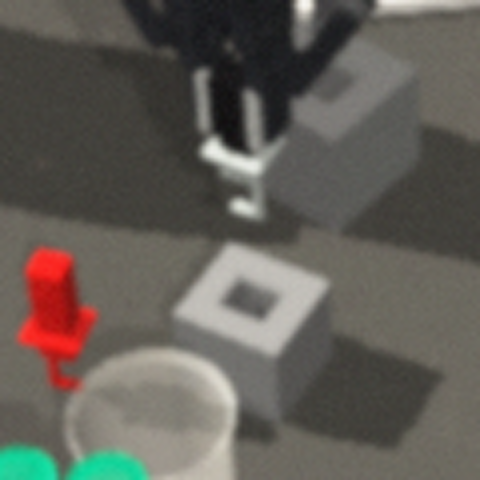

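The side crop shows the pick lifted out of the stand, with the toe at (232,208) pointing left, away from the shaft at (258,205). So the pick's +x is at -23°, along tool y.

Emit:
{"api": "play_rows", "payload": {"steps": [[[0,0,-0.98],[0,0,-0.08],0],[[0,0,-0.98],[0,0,-0.08],0],[[0,0,-0.98],[0,0,-0.08],0],[[0,0,-0.98],[0,0,-0.08],0],[[0,0,-0.98],[0,0,-0.08],0],[[0,0,-0.98],[0,0,-0.08],0]]}}

```text
t: 6.5
eef_pos: [0.4598, -0.2288, 0.1745]
ee_rot: [-0.001, 0.626, 0.78, -0.0]
force: [-1.1, -0.4, -1.0]
finger_gap: 0.0167
finger_force: 87.7
```

Emit:
{"api": "play_rows", "payload": {"steps": [[[0,0,0],[0.93,0.68,0],0],[[0,0,0],[0.93,0.68,0],0],[[0,0,0],[0.93,0.68,0],0],[[0,0,0],[0.93,0.68,0],0],[[0,0,0],[0.93,0.68,0],0],[[0,0,0],[0.93,0.68,0],0],[[0,0,0],[0.93,0.68,0],0],[[0,0,0],[0.93,0.68,0],0],[[0,0,0],[0,0,0],0],[[0,0,0],[0,0,0],0]]}}

```text
t: 7.5
eef_pos: [0.6095, 0.109, 0.1738]
ee_rot: [-0.001, 0.627, 0.779, -0.001]
force: [-0.4, 0.0, -0.4]
finger_gap: 0.0168
finger_force: 88.0
```

Run:
```python
from look import *
go((.6128,.1101),.12,12.25)
f=look("w4",(120,60,520,360),2)
```

```text
t 7.5 pos [0.6095 0.109  0.1738] tooly yaw 12.37 tilt [-0.15 -0.02] shift units [0.009 0.089 1.344] turn z 0.021 F [-0.4  0.  -0.4] gap 0.0168 j7 [-0.46  0.68  0.39  1.67 -0.32  0.86  0.28]
```

View pics/w4.png

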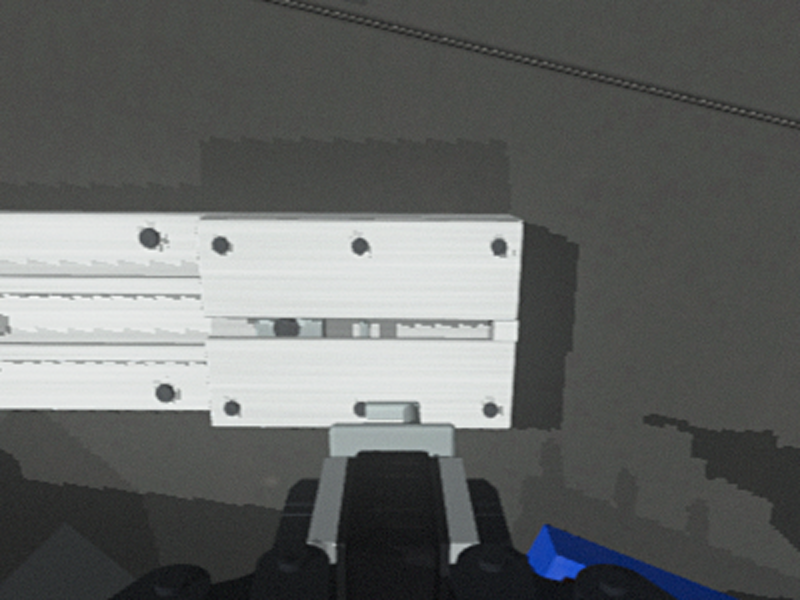

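Run:
```python
from look import *
f=np.load("w4.npz");cv=lambda L:[(120+x/2,60+y/2) for x,y in L]
a=np.radians(12.25);ex=np.array([np.cos(a),np.sin(a)]);ey=np.array([-ex[1],ex[0]]);o=np.array([.5385,.0940])
def pr(n,L,z):
    P=ray(cv(L),z,f)[:,:2]-o;print(n,[(round(p@ex*1e3,1),round(p@ey*1e3,1)) for p in P])
pr("slit far edge",[(212,318),(350,318),(490,320)],.03);pr("slit near",[(212,339),(350,339),(490,340)],.03)
pr("cover corners",[(200,216),(522,216),(211,427),(513,429)],.03)
pr("bar l/r, solid end",[(354,328),(379,328),(325,328),(256,328)],.0235)
pr("slit end z12",[(491,330)],.012)
p=np.array(arm.observe()["eef_pos"]);t=p[:2]-o;print("tcp loader",t@ex,t@ey)
zb=p[2]-.0513
pr("toe top",[(365,403),(365,419),(414,403)],zb+.004)
pr("flange",[(330,424),(455,424)],zb+.044)
W=cloud(f["d"],f);L=(W[:,:,:2]-o)
m=(W[:,:,2]>zb-.003)&(W[:,:,2]<zb+.012)&(np.hypot(L@ex-.075,L@ey)<.02);print(m.sum(),(W[m][:,2].max(),np.median(W[m][:,2])),(L@ex)[m].min(),(L@ey)[m].min(),(L@ey)[m].max())
```

```text
slit far edge [(np.float64(-4.7), np.float64(1.9)), (np.float64(54.0), np.float64(2.1)), (np.float64(113.5), np.float64(1.5))]
slit near [(np.float64(-5.4), np.float64(-7.4)), (np.float64(53.8), np.float64(-7.2)), (np.float64(113.9), np.float64(-7.4))]
cover corners [(np.float64(-6.3), np.float64(44.7)), (np.float64(124.4), np.float64(45.2)), (np.float64(-9.0), np.float64(-48.6)), (np.float64(126.2), np.float64(-48.9))]
bar l/r, solid end [(np.float64(55.3), np.float64(-4.1)), (np.float64(66.2), np.float64(-4.1)), (np.float64(42.6), np.float64(-4.2)), (np.float64(12.5), np.float64(-4.3))]
slit end z12 [(np.float64(116.8), np.float64(-8.1))]
tcp loader 0.07204759630726283 -0.0024049946136982703
toe top [(np.float64(64.1), np.float64(2.5)), (np.float64(64.1), np.float64(-2.6)), (np.float64(78.5), np.float64(2.6))]
flange [(np.float64(57.6), np.float64(13.4)), (np.float64(86.8), np.float64(13.5))]
233 (np.float64(0.13481937554807788), np.float64(0.1267592692726207)) 0.06432418580871996 -0.002741317654501249 0.002564673602901452
```

The wrist crop shows the slit running along row 328, the bar at about columns 360–375 and the toe at (365–415, 411). The toe is about 2.6 mm to +y of the slit centre and 2 mm past the bar.

Emit:
{"api": "play_rows", "payload": {"steps": [[[0,0,0.02],[-0.06,0.13,0.5],0],[[0,0,0],[0,0,0.6],0],[[0,0,0],[0,0,0.6],0],[[0,0,0],[0,0,0.4],0],[[0,0,0],[0,0,0],0],[[0,0,0],[0,0,0],0]]}}

```text
t: 8.15
eef_pos: [0.6158, 0.1045, 0.0915]
ee_rot: [0.0, 0.63, 0.777, -0.0]
force: [0.9, 0.7, -0.5]
finger_gap: 0.0168
finger_force: 88.0
```

Run:
```python
from look import *
go((.6128,.1101),.0653,12.25)
f=look("w5",(200,140,440,320),3)
```

```text
t 8.15 pos [0.6158 0.1045 0.0915] tooly yaw 11.94 tilt [-0.03 -0.05] shift units [ 0.154 -0.045  0.654] turn z -0.052 F [ 0.9  0.7 -0.5] gap 0.0168 j7 [-0.42  0.79  0.34  1.71 -0.37  0.7   0.33]
```

View pics/w5.png

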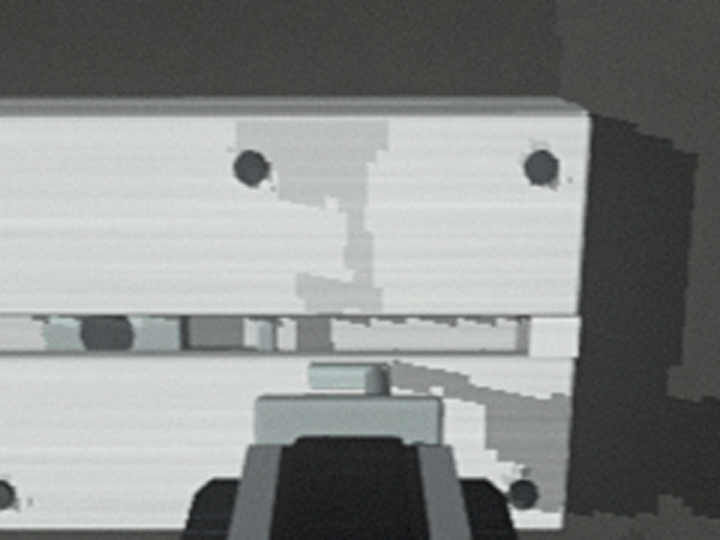

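Run:
```python
from look import *
f=np.load("w5.npz")
a=np.radians(12.25);ex=np.array([np.cos(a),np.sin(a)]);ey=np.array([-ex[1],ex[0]]);o=np.array([.5385,.0940])
def pr(n,L,z):
    P=ray([(200+x/3,140+y/3) for x,y in L],z,f)[:,:2]-o;print(n,[(round(p@ex*1e3,1),round(p@ey*1e3,1)) for p in P])
pr("slit far",[(20,314),(300,314),(560,316)],.03);pr("slit near",[(20,354),(300,355),(520,356)],.03)
pr("bar",[(260,335),(279,335)],.0235);pr("solid",[(44,335),(181,335)],.0235);pr("end",[(520,340)],.018);pr("cover rear",[(589,116),(564,528)],.03)
p=np.array(arm.observe()["eef_pos"]);t=p[:2]-o;print("tcp loader",t@ex,t@ey)
zb=p[2]-.0513
pr("toe top tip far/near",[(309,364),(309,384)],zb+.004);pr("toe bottom near",[(309,388)],zb)
pr("flange top L/R far",[(257,397),(441,397)],zb+.044)
W=cloud(f["d"],f);L=(W[:,:,:2]-o)
m=(W[:,:,2]>zb+.001)&(W[:,:,2]<zb+.008)&(np.hypot(L@ex-.08,L@ey+.003)<.025);v,u=np.nonzero(m);print(m.sum(),np.median(W[m][:,2]),zb+.004,(L@ex)[m].min(),np.percentile((L@ey)[m],[2,98]))
```

```text
slit far [(np.float64(9.5), np.float64(2.4)), (np.float64(67.4), np.float64(2.1)), (np.float64(121.2), np.float64(1.5))]
slit near [(np.float64(8.6), np.float64(-6.5)), (np.float64(67.3), np.float64(-7.0)), (np.float64(113.4), np.float64(-7.4))]
bar [(np.float64(58.4), np.float64(-4.9)), (np.float64(62.5), np.float64(-4.9))]
solid [(np.float64(12.0), np.float64(-4.7)), (np.float64(41.5), np.float64(-4.8))]
end [(np.float64(115.3), np.float64(-8.3))]
cover rear [(np.float64(124.4), np.float64(42.8)), (np.float64(125.1), np.float64(-48.4))]
tcp loader 0.0785187605606911 -0.005852514213304755
toe top tip far/near [(np.float64(69.7), np.float64(-3.0)), (np.float64(69.7), np.float64(-7.2))]
toe bottom near [(np.float64(69.5), np.float64(-9.8))]
flange top L/R far [(np.float64(63.3), np.float64(7.7)), (np.float64(91.8), np.float64(7.6))]
210 0.044414180894151514 0.04483708030835466 0.06959204490198127 [-0.00813164 -0.0032136 ]
```

Emit:
{"api": "play_rows", "payload": {"steps": [[[0,0,0.02],[0.07,0,0],0],[[0,0,0],[0,0,0.1],0],[[0,0,0],[0,0,0],0],[[0,0,0],[0,0,0],0]]}}

```text
t: 8.6
eef_pos: [0.6154, 0.1091, 0.0874]
ee_rot: [0.0, 0.63, 0.777, 0.0]
force: [-0.3, 0.6, -0.1]
finger_gap: 0.0169
finger_force: 88.0
```

```bash
cat >> look.py <<'E'
A=np.radians(11.85);EX=np.array([np.cos(A),np.sin(A)]);EY=np.array([-EX[1],EX[0]])
# slit centre line through camera-measured point (x=67.3,y=-2.45 in old frame)
_a=np.radians(12.25);_x=np.array([np.cos(_a),np.sin(_a)]);_y=np.array([-_x[1],_x[0]])
O=np.array([.5385,.0940])+.0673*_x-.00245*_y-.0673*EX
def rep(f=None):
    "pick (TCP + 0.5 mm tool x) in the loader frame, mm; force along loader axes"
    s=arm.observe();M=rot(s["ee_rot"]);p=np.array(s["eef_pos"]);q=p[:2]+.0005*M[:2,0]-O
    F=np.array(s["force"]);y=np.degrees(np.arctan2(M[1,1],M[0,1]))
    print("t",round(float(s["t"]),2),"pick x %.1f y %.1f bottom %.1f"%(q@EX*1e3,q@EY*1e3,(p[2]-.0513)*1e3),"toe tip x %.1f"%(q@EX*1e3-8),"yaw %.2f"%y,"Fx %.1f Fy %.1f Fz %.1f"%(F[:2]@EX,F[:2]@EY,F[2]),"tilt",np.degrees(M[:2,2]).round(2))
E
python3 -c "
from look import *
rep()
f=look('w6');W=cloud(f['d'],f);L=W[:,:,:2]-O
zb=arm.observe()['eef_pos'][2]-.0513
m=(abs(W[:,:,2]-zb-.004)<.003)&(abs(L@EX-.074)<.009)&(abs(L@EY)<.012)
print('toe y',np.percentile((L@EY)[m],[3,97]),(L@EX)[m].min())
c=(abs(W[:,:,2]-.030)<.0025)&(L@EX>.09)&(L@EX<.108)&(abs(L@EY)<.02);y=(L@EY)[c];print('slit',y[y>0].min(),y[y<-.002].max())
"
```

```text
t 8.6 pick x 78.4 y 1.5 bottom 36.1 toe tip x 70.4 yaw 11.96 Fx -0.2 Fy 0.6 Fz -0.1 tilt [0. 0.]
toe y [-0.00109426  0.00371738] 0.07025603451350619
slit 0.004955984295063006 -0.003847263354061665
```

Emit:
{"api": "play_rows", "payload": {"steps": [[[0,0,0.02],[-0.02,0,0],0],[[0,0,0],[0,0,0.1],0],[[0,0,0],[0,0,0.1],0],[[0,0,0],[0,0,0],0],[[0,0,0],[0,0,0],0]]}}

```text
t: 9.15
eef_pos: [0.6155, 0.1081, 0.079]
ee_rot: [-0.0, 0.631, 0.776, -0.0]
force: [-0.3, -0.6, -2.2]
finger_gap: 0.0163
finger_force: 88.0
```

```bash
python3 -c "
from look import *
rep()
f=look('w7');W=cloud(f['d'],f);L=W[:,:,:2]-O
zb=arm.observe()['eef_pos'][2]-.0513
m=(abs(W[:,:,2]-zb-.044)<.003)&(abs(L@EX-.078)<.02)&(abs(L@EY)<.02)
print('flange far',np.percentile((L@EY)[m],[98]))
c=(abs(W[:,:,2]-.030)<.0025)&(L@EX>.09)&(L@EX<.108)&(abs(L@EY)<.02);y=(L@EY)[c];print('slit',y[y>0].min(),y[y<-.002].max())
"
```

```text
t 9.15 pick x 78.2 y 0.5 bottom 27.7 toe tip x 70.2 yaw 11.82 Fx -0.4 Fy -0.6 Fz -2.2 tilt [-0.03 -0.01]
flange far [0.01322619]
slit 0.0046173808099201335 -0.0040156904852034
```

Emit:
{"api": "play_rows", "payload": {"steps": [[[0,0,0],[0,0,0.1],0],[[0,0,0],[0,0,0.1],0],[[0,0,0],[0,0,0.1],0],[[0,0,0],[0,0,0.04],0],[[0,0,0],[0,0,0],0],[[0,0,0],[0,0,0],0]]}}

```text
t: 9.8
eef_pos: [0.6157, 0.1082, 0.0657]
ee_rot: [0.0, 0.631, 0.776, -0.0]
force: [0.3, 0.1, -0.5]
finger_gap: 0.0171
finger_force: 88.0
```

```bash
python3 -c "
from look import *
rep()"
```

```text
t 9.8 pick x 78.4 y 0.5 bottom 14.4 toe tip x 70.4 yaw 11.82 Fx 0.3 Fy 0.0 Fz -0.5 tilt [-0. -0.]
```

Emit:
{"api": "play_rows", "payload": {"steps": [[[0,0,0],[0,-0.1,0],0],[[0,0,0],[0,-0.1,0],0],[[0,0,0],[0,-0.1,0],0],[[0,0,0],[0,-0.1,0],0],[[0,0,0],[0,-0.05,0],0],[[0,0,0],[0,-0.05,0],0],[[0,0,0],[0,-0.05,0],0],[[0,0,0],[0,0,0],0]]}}

```text
t: 10.6
eef_pos: [0.5957, 0.104, 0.0661]
ee_rot: [0.001, 0.63, 0.776, 0.001]
force: [3.6, 0.9, -1.7]
finger_gap: 0.0172
finger_force: 87.9
```

```bash
python3 -c "
from look import *
rep()"
```

```text
t 10.6 pick x 58.0 y 0.6 bottom 14.8 toe tip x 50.0 yaw 11.83 Fx 3.7 Fy 0.1 Fz -1.7 tilt [0.2  0.02]
```

Emit:
{"api": "play_rows", "payload": {"steps": [[[0,0,0],[0,-0.1,0],0],[[0,0,0],[0,-0.1,0],0],[[0,0,0],[0,-0.1,0],0],[[0,0,0],[0,-0.1,0],0],[[0,0,0],[0,-0.1,0],0],[[0,0,0],[0,-0.1,0],0],[[0,0,0],[0,-0.1,0],0],[[0,0,0],[0,-0.1,0],0],[[0,0,0],[0,-0.1,0],0],[[0,0,0],[0,-0.1,0],0]]}}

```text
t: 11.6
eef_pos: [0.5579, 0.096, 0.0664]
ee_rot: [0.002, 0.63, 0.776, 0.002]
force: [5.8, 2.3, -3.4]
finger_gap: 0.0165
finger_force: 87.7
```

```bash
python3 -c "
from look import *
rep()"
```

```text
t 11.6 pick x 19.3 y 0.4 bottom 15.1 toe tip x 11.3 yaw 11.84 Fx 6.1 Fy 1.0 Fz -3.4 tilt [0.35 0.03]
```

Emit:
{"api": "play_rows", "payload": {"steps": [[[0,0,0],[0,-0.1,0.02],0],[[0,0,0],[0,-0.1,0],0],[[0,0,0],[0,-0.1,0],0],[[0,0,0],[0,-0.1,0],0],[[0,0,0],[0,-0.1,0],0],[[0,0,0],[0,-0.1,0],0],[[0,0,0],[0,-0.1,0],0]]}}

```text
t: 12.3
eef_pos: [0.5262, 0.0895, 0.0646]
ee_rot: [-0.001, 0.631, 0.776, -0.001]
force: [1.3, 0.5, 0.3]
finger_gap: 0.0169
finger_force: 88.2
```

```bash
python3 -c "
from look import *
rep()"
```

```text
t 12.3 pick x -13.0 y 0.6 bottom 13.3 toe tip x -21.0 yaw 11.82 Fx 1.4 Fy 0.2 Fz 0.3 tilt [-0.12 -0.01]
```

Emit:
{"api": "play_rows", "payload": {"steps": [[[0,0,0],[0,-0.1,0],0],[[0,0,0],[0,-0.1,0],0],[[0,0,0],[0,-0.1,0],0],[[0,0,0],[0,-0.1,0],0],[[0,0,0],[0,-0.1,0],0],[[0,0,0],[0,-0.1,0],0],[[0,0,0],[0,0,0],0]]}}

```text
t: 13.0
eef_pos: [0.5032, 0.0847, 0.0649]
ee_rot: [-0.0, 0.631, 0.776, -0.0]
force: [-0.2, -0.0, -0.3]
finger_gap: 0.0172
finger_force: 88.2
```

```bash
python3 -c "
from look import *
rep()
f=look('w8',(120,120,440,360),2.5)"
```

```text
t 13.0 pick x -36.5 y 0.6 bottom 13.6 toe tip x -44.5 yaw 11.82 Fx -0.2 Fy 0.0 Fz -0.3 tilt [-0.06  0.  ]
```

View pics/w8.png

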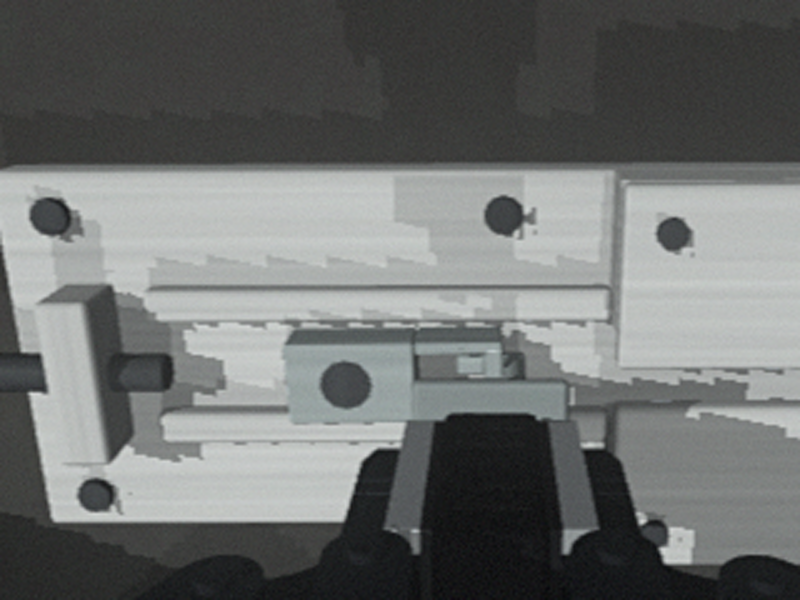

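The carrier is on the landing with its front edge at column 288 and the screw tip at column 172, which leaves a gap of about 27 mm.

Emit:
{"api": "play_rows", "payload": {"steps": [[[0,0,0],[0,-0.1,0],0],[[0,0,0],[0,-0.1,0],0],[[0,0,0],[0,-0.1,0],0],[[0,0,0],[0,-0.1,0],0],[[0,0,0],[0,-0.1,0],0],[[0,0,0],[0,-0.05,0],0],[[0,0,0],[0,0,0],0]]}}

```text
t: 13.75
eef_pos: [0.482, 0.0803, 0.0649]
ee_rot: [-0.0, 0.631, 0.776, -0.0]
force: [0.1, -0.9, -0.8]
finger_gap: 0.0169
finger_force: 88.2
```

```bash
python3 -c "
from look import *
rep()"
```

```text
t 13.75 pick x -58.2 y 0.6 bottom 13.6 toe tip x -66.2 yaw 11.83 Fx -0.1 Fy -0.9 Fz -0.8 tilt [-0.04  0.  ]
```

Emit:
{"api": "play_rows", "payload": {"steps": [[[0,0,0],[0,-0.02,0],0],[[0,0,0],[0,-0.02,0],0],[[0,0,0],[0,-0.02,0],0],[[0,0,0],[0,0,0],0]]}}

```text
t: 14.15
eef_pos: [0.48, 0.0798, 0.0649]
ee_rot: [-0.0, 0.631, 0.776, -0.0]
force: [-0.3, 0.5, -0.7]
finger_gap: 0.0167
finger_force: 88.2
```

```bash
python3 -c "
from look import *
rep()"
```

```text
t 14.15 pick x -60.1 y 0.6 bottom 13.6 toe tip x -68.1 yaw 11.82 Fx -0.2 Fy 0.6 Fz -0.7 tilt [-0.01  0.  ]
```

Emit:
{"api": "play_rows", "payload": {"steps": [[[0,0,0],[0,-0.02,0],0],[[0,0,0],[0,-0.02,0],0],[[0,0,0],[0,-0.02,0],0],[[0,0,0],[0,0,0],0]]}}

```text
t: 14.55
eef_pos: [0.4776, 0.0793, 0.0649]
ee_rot: [-0.0, 0.631, 0.776, -0.0]
force: [-0.3, 0.5, -1.1]
finger_gap: 0.0167
finger_force: 88.2
```

Emit:
{"api": "play_rows", "payload": {"steps": [[[0,0,0],[0,-0.02,0],0],[[0,0,0],[0,0,0],0]]}}

```text
t: 14.75
eef_pos: [0.4769, 0.0791, 0.0649]
ee_rot: [-0.0, 0.631, 0.776, -0.0]
force: [0.9, 0.6, -1.1]
finger_gap: 0.0169
finger_force: 88.2
```

Emit:
{"api": "play_rows", "payload": {"steps": [[[0,0,0],[0,-0.02,0],0],[[0,0,0],[0,0,0],0]]}}

```text
t: 14.95
eef_pos: [0.4761, 0.079, 0.0649]
ee_rot: [-0.0, 0.631, 0.776, -0.0]
force: [1.0, 0.3, -1.0]
finger_gap: 0.0169
finger_force: 88.2
```

Emit:
{"api": "play_rows", "payload": {"steps": [[[0,0,0],[0,-0.02,0],0],[[0,0,0],[0,0,0],0]]}}

```text
t: 15.15
eef_pos: [0.4753, 0.0788, 0.0649]
ee_rot: [-0.0, 0.631, 0.776, -0.0]
force: [0.1, -0.3, 0.5]
finger_gap: 0.0169
finger_force: 88.2
```

Emit:
{"api": "play_rows", "payload": {"steps": [[[0,0,0],[0,-0.02,0],0],[[0,0,0],[0,0,0],0]]}}

```text
t: 15.35
eef_pos: [0.4751, 0.0787, 0.065]
ee_rot: [0.0, 0.631, 0.776, 0.0]
force: [1.2, -0.5, -1.0]
finger_gap: 0.0165
finger_force: 88.1
```

Emit:
{"api": "play_rows", "payload": {"steps": [[[0,0,0],[0,-0.02,0],0],[[0,0,0],[0,0,0],0]]}}

```text
t: 15.55
eef_pos: [0.4749, 0.0786, 0.0651]
ee_rot: [0.001, 0.631, 0.776, 0.001]
force: [2.4, 0.1, -1.2]
finger_gap: 0.0168
finger_force: 88.2
```

Emit:
{"api": "play_rows", "payload": {"steps": [[[0,0,0],[0,-0.02,0],0],[[0,0,0],[0,0,0],0]]}}

```text
t: 15.75
eef_pos: [0.4746, 0.0785, 0.0652]
ee_rot: [0.001, 0.631, 0.776, 0.001]
force: [4.2, 0.2, -1.0]
finger_gap: 0.0166
finger_force: 88.1
```

Emit:
{"api": "play_rows", "payload": {"steps": [[[0,0,0],[0,-0.01,0],0],[[0,0,0],[0,0,0],0]]}}

```text
t: 15.95
eef_pos: [0.4745, 0.0785, 0.0653]
ee_rot: [0.001, 0.63, 0.776, 0.001]
force: [5.2, 1.7, -0.4]
finger_gap: 0.0168
finger_force: 88.2
```

```bash
python3 -c "
from look import *
rep()"
```

```text
t 15.95 pick x -65.9 y 0.4 bottom 14.0 toe tip x -73.9 yaw 11.83 Fx 5.5 Fy 0.6 Fz -0.4 tilt [0.2  0.01]
```

Emit:
{"api": "play_rows", "payload": {"steps": [[[0,0,0],[0,0.03,0],0],[[0,0,0],[0,0.05,0],0],[[0,0,0],[0,0.08,0],0],[[0,0,0],[0,0.1,0],0],[[0,0,0],[0,0.1,0],0],[[0,0,0],[0,0.08,0],0],[[0,0,0],[0,0,0],0]]}}

```text
t: 16.65
eef_pos: [0.4903, 0.0819, 0.0648]
ee_rot: [-0.0, 0.63, 0.776, -0.0]
force: [-0.2, -0.2, -0.2]
finger_gap: 0.0168
finger_force: 88.2
```

```bash
python3 -c "
from look import *
rep()"
```

```text
t 16.65 pick x -49.7 y 0.6 bottom 13.5 toe tip x -57.7 yaw 11.84 Fx -0.3 Fy -0.1 Fz -0.2 tilt [-0. -0.]
```

Emit:
{"api": "play_rows", "payload": {"steps": [[[0,0,0],[0,0,-0.15],0],[[0,0,0],[0,0,-0.3],0],[[0,0,0],[0,0,-0.6],0],[[0,0,0],[0,0,-0.7],0],[[0,0,0],[0,0,-0.7],0],[[0,0,0],[0,0,-0.4],0],[[0,0,0],[0,0,0],0]]}}

```text
t: 17.35
eef_pos: [0.4914, 0.0821, 0.1818]
ee_rot: [0.002, 0.631, 0.776, 0.002]
force: [0.0, 0.6, -1.5]
finger_gap: 0.0169
finger_force: 88.3
```

Run:
```python
from look import *
rep();go((.4613,-.2297),.075,-23.1)
f=look("w9",(60,60,460,360),2)
```

```text
t 17.35 pick x -48.5 y 0.5 bottom 130.5 toe tip x -56.5 yaw 11.82 Fx 0.1 Fy 0.6 Fz -1.5 tilt [0.3  0.09]
t 17.35 pos [0.4914 0.0821 0.1818] tooly yaw 11.82 tilt [0.3  0.09] shift units [-7.475 -2.349  2.654] turn z 5.821 F [ 0.   0.6 -1.5] gap 0.0169 j7 [-0.5   0.51  0.41  2.   -0.32  0.68  0.31]
```

View pics/w9.png

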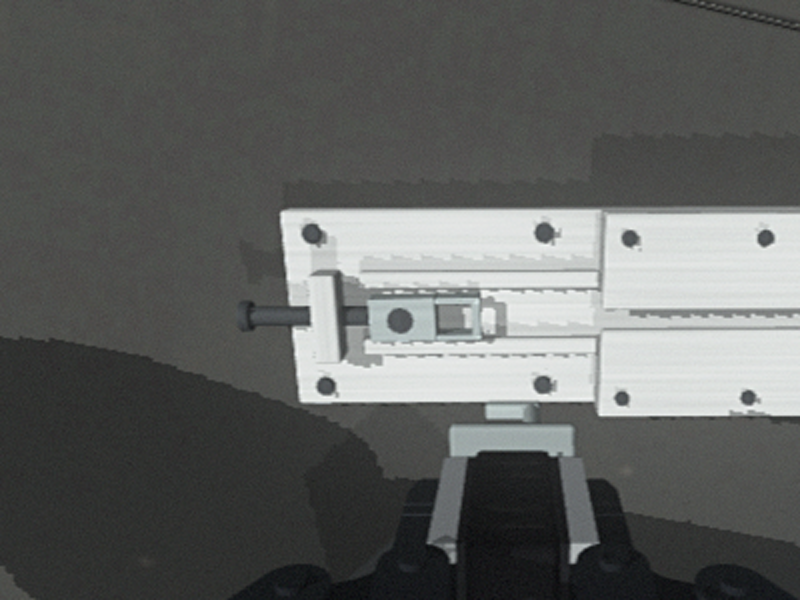

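The carrier (columns 368–482) rests against the screw tip at column 368, and the pick is free of it.

Emit:
{"api": "play_rows", "payload": {"steps": [[[0,0,0],[-0.93,-0.29,0],0],[[0,0,0],[-0.93,-0.29,0],0],[[0,0,0],[-0.93,-0.29,0],0],[[0,0,0],[-0.93,-0.29,0],0],[[0,0,0],[-0.93,-0.29,0],0],[[0,0,0],[-0.93,-0.29,0],0],[[0,0,0],[-0.93,-0.29,0],0],[[0,0,0],[-0.93,-0.29,0],0]]}}

```text
t: 18.2
eef_pos: [0.4589, -0.2294, 0.1778]
ee_rot: [-0.001, 0.631, 0.776, -0.0]
force: [1.2, 0.3, -0.5]
finger_gap: 0.0167
finger_force: 88.3
```

Emit:
{"api": "play_rows", "payload": {"steps": [[[0,0,0.97],[0,0,0],0],[[0,0,0.97],[0,0,0],0],[[0,0,0.97],[0,0,0.1],0],[[0,0,0.97],[0,0,0.2],0],[[0,0,0.97],[0,0,0.2],0],[[0,0,0.97],[0,0,0],0],[[0,0,0],[0,0,0],0],[[0,0,0],[0,0,0],0],[[0,0,0],[0,0,0],0]]}}

```text
t: 19.1
eef_pos: [0.4599, -0.2283, 0.1587]
ee_rot: [-0.0, 0.834, 0.552, -0.0]
force: [0.3, 0.3, 0.1]
finger_gap: 0.0167
finger_force: 88.3
```

Run:
```python
from look import *
go((.4613,-.2297),.12,-23.1)
```

```text
t 19.1 pos [ 0.4599 -0.2283  0.1587] tooly yaw -23.0 tilt [-0.02  0.02] shift units [-0.019  0.046  0.967] turn z 0.017 F [0.3 0.3 0.1] gap 0.0167 j7 [ 0.06  0.59  0.53  1.98 -0.46  0.69  0.47]
```

Emit:
{"api": "play_rows", "payload": {"steps": [[[0,0,0.01],[-0.02,0.045,0],0],[[0,0,0],[0,0,0.4],0],[[0,0,0],[0,0,0.4],0],[[0,0,0],[0,0,0.4],0],[[0,0,0],[0,0,0.4],0],[[0,0,0],[0,0,0.1],0],[[0,0,0],[0,0,0],0],[[0,0,0],[0,0,0],0]]}}

```text
t: 19.9
eef_pos: [0.4618, -0.2303, 0.0915]
ee_rot: [0.0, 0.835, 0.551, 0.0]
force: [-0.0, -0.3, -1.2]
finger_gap: 0.0165
finger_force: 88.3
```

Run:
```python
from look import *
go((.4613,-.2297),.0613,-23.1)
```

```text
t 19.9 pos [ 0.4618 -0.2303  0.0915] tooly yaw -23.16 tilt [ 0.05 -0.03] shift units [ 0.008 -0.019  0.755] turn z -0.009 F [-0.  -0.3 -1.2] gap 0.0165 j7 [ 0.13  0.7   0.43  2.02 -0.55  0.54  0.55]
```

Within 0.7 mm; I insert slowly.

Emit:
{"api": "play_rows", "payload": {"steps": [[[0,0,0],[0.01,-0.015,0.1],0],[[0,0,0],[0,0,0.1],0],[[0,0,0],[0,0,0.1],0],[[0,0,0],[0,0,0.1],0],[[0,0,0],[0,0,0],0]]}}

```text
t: 20.4
eef_pos: [0.4607, -0.229, 0.0743]
ee_rot: [-0.001, 0.835, 0.551, -0.0]
force: [-0.2, 0.2, -0.4]
finger_gap: 0.017
finger_force: 88.3
```

Emit:
{"api": "play_rows", "payload": {"steps": [[[0,0,0],[0,0,0.1],0],[[0,0,0],[0,0,0.1],0],[[0,0,0],[0,0,0.05],0],[[0,0,0],[0,0,0.05],0],[[0,0,0],[0,0,0],0],[[0,0,0],[0,0,0],0]]}}

```text
t: 21.0
eef_pos: [0.461, -0.2293, 0.0629]
ee_rot: [-0.0, 0.835, 0.551, -0.0]
force: [0.4, -1.2, -0.8]
finger_gap: 0.0171
finger_force: 88.3
```

Run:
```python
from look import *
go((.4613,-.2297),.0613,-23.1)
```

```text
t 21.0 pos [ 0.461  -0.2293  0.0629] tooly yaw -23.16 tilt [-0. -0.] shift units [-0.007  0.01   0.039] turn z -0.01 F [ 0.4 -1.2 -0.8] gap 0.0171 j7 [ 0.16  0.74  0.38  2.03 -0.59  0.47  0.57]
```

Emit:
{"api": "play_rows", "payload": {"steps": [[[0,0,0],[0,0,0.02],0],[[0,0,0],[0,0,0.02],0],[[0,0,0],[0,0,0],0],[[0,0,0],[0,0,0],0]]}}

```text
t: 21.4
eef_pos: [0.4611, -0.2293, 0.0613]
ee_rot: [0.0, 0.835, 0.551, 0.0]
force: [0.2, -0.4, -1.0]
finger_gap: 0.0168
finger_force: 88.6
```

Emit:
{"api": "play_rows", "payload": {"steps": [[[0,0,0],[0,0,0],0.3],[[0,0,0],[0,0,0],0.45],[[0,0,0],[0,0,0],0.45],[[0,0,0],[0,0,0],0.45]]}}

```text
t: 21.8
eef_pos: [0.4611, -0.2293, 0.0613]
ee_rot: [-0.0, 0.835, 0.551, 0.0]
force: [0.0, -0.2, -0.3]
finger_gap: 0.0381
finger_force: 0.0
```

Emit:
{"api": "play_rows", "payload": {"steps": [[[0,0,0],[0,0,-0.2],0.45],[[0,0,0],[0,0,-0.4],0.45],[[0,0,0],[0,0,-0.6],0.45],[[0,0,0],[0,0,-0.8],0.45],[[0,0,0],[0,0,-0.8],0.45],[[0,0,0],[0.4,-0.3,-0.6],0.45],[[0,0,0],[0.4,-0.3,0],0.45],[[0,0,0],[0.4,0,0],0.45],[[0,0,0],[0,0,0],0.45]]}}

```text
t: 22.7
eef_pos: [0.4586, -0.1734, 0.1979]
ee_rot: [-0.0, 0.834, 0.552, 0.001]
force: [-0.4, 0.3, 0.1]
finger_gap: 0.0386
finger_force: 0.0
```

Run:
```python
from look import *
go()
f=look("w10");W=cloud(f["d"],f)
r=np.hypot(W[:,:,0]-.4612,W[:,:,1]+.2285)
h=(W[:,:,2]>.088)&(W[:,:,2]<.108)&(r<.02);print("handle",h.sum(),rect(W[h]),np.percentile(W[h][:,2],[50,95]))
m=(W[:,:,2]>.046)&(W[:,:,2]<.0525)&(r<.045);print("stand",m.sum(),rect(W[m]))
p,d=arm.read_camera("side")
a=cv2.resize(p[200:400,200:420],None,fx=2.7,fy=2.7,interpolation=cv2.INTER_CUBIC)
cv2.imwrite("pics/s2.png",a[:,:,::-1])
```

```text
t 22.7 pos [ 0.4586 -0.1734  0.1979] tooly yaw -22.94 tilt [0.06 0.08] shift units [0. 0. 0.] turn z None F [-0.4  0.3  0.1] gap 0.0386 j7 [-0.1   0.51  0.59  2.   -0.42  0.75  0.34]
handle 501 ((461.3537292480469, -228.77017211914062), (16.771799087524414, 17.97625160217285), 66.3766098022461) [0.09605242 0.09722566]
stand 2060 ((461.8231201171875, -229.4840087890625), (52.976165771484375, 55.664527893066406), 67.02149963378906)
```

```bash
python3 -c "
from station import arm
print(arm.job_done())"
```

```text
the job is handed in; nothing more can be done
None
```

I dragged the carrier out onto the landing, pressed it on the stop screw's tip at about 5 N and left it there; the pick hangs in its stand again, no move went near the timer, dish or beaker, and I handed in at about 23 s, but I viewed 11 pictures, one over the limit of 10.

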